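Tip open the black clip tray

ROBOT

A 6-joint arm with a two-finger parallel gripper is mounted at the origin on the work surface. World frame = base frame: x ahead of the robot, y to its left, z up, the work surface at z = 0. Lengths are in mm, angles in rad, forces in N, time in s.
With the tool pointing down it reaches from about 350 to 775 mm from the base axis. Payload 7.3 kg.
Tool frame: the origin (TCP) lies midway between the tips of the shut fingers; the grasp point (between the pads) lies bot.tcp_to_grasp behind it (bot.tcp_to_grasp is the distance from the TCP to the grasp point, in mm); z points along the fingers, y is the direction in which the jaws open and shut (so a half turn about z gives the same grasp; the last joint's range is limited). The gripper opens to 92 mm and grips with 3 to 60 N. Pads are 19 mm wide; open, the fingers measure 130 mm over their backs; the gripper's body (75 mm by 190 mm) begins 47 mm behind the grasp point.
Start: joints at [1.079, 0.342, 1.524, -0, 1.275, -0.146], TCP at [177.935, 493.947, 226.741] pointing down, gripper open.
Joint ranges: [-2.53, 2.53], [-0.77, 2.02], [0.04, 2.7], [-1, 4.14], [0.28, 2.66], [-3.11, 3.11]. Speed limits (rad/s): [2.57, 2.57, 3.14, 3.14, 3.14, 3.14].

INTERFACE

Orientations are given as [roll, pitch, yaw] about the fixed x, y, z axes, in that order (R = Rz(yaw) Ry(pitch) Rx(roll)).
In Python, from plant import bot gives the robot as it stands.
- The arm moves only by the shell command python3 -m inch 'ROWS'. ROWS is JSON, one flat list of numbers, 7 for each row, row after row: the shift along the world's x, y, z in cm, then the turn, a rotation vector about the world's x, y, z in degrees, then the gripper command: -1 is shut, 1 is fully open, values between are in proportion. In form: [tx, ty, tz, ax, ay, az, fingers, tx, ty, tz, ax, ay, az, fingers, ...]. A call has exactly 5 rows; each row is the pose to reach, as a shift and turn from the pose measured when the call began; what a row does not reach only later rows make up. A row lasts 1/10 s, in which the tool goes at most 50 mm and 8.59 degrees, less where a joint would pass 70% of its speed; a pose out of reach is approached as far as the arm can. A call with a gripper value outside its range is refused whole. The fingers move at their own pace and stop on an object; the grip force is fixed at half the most. Time passes only in rows, so rows that repeat a pose let the fingers close, or fill a call up. It gives the time, the measured TCP pose, the force and the opening at its end, in the units of the state.
- bot.get_obs(): the state, without advancing time (a new reading comes with each control period).
- bot.capture(name): name is "side" or "top" or "wrist"; returns the picture (480x640x3 uint8, red, green, blue); there is no depth.
- bot.calibration(name): a dict with "fx", "fy", "cx", "cy" (pixels), "k1" (the pictures are not rectified: a ray, as slopes to the right and down, at radius r is drawn at 1 + k1 r^2 times it, then the intrinsics apply), "cam_to_world" (4x4, takes a point from camera to world coordinates). Camera axes: x right, y down, z forward; pixel columns grow to the right and rows downward; lengths in mm; the calibration is good to about 2 mm. A picture is of the moment at which its call begins: read the wrist's pose just before it. calibration takes no time and is no camera call; for the wrist camera it gives the pose at the moment of the call.
- bot.close_job(): hands the job in, once; it reports no verdict.
The state is a dict: "time": time; "joint_positions": joint angles; "dq": joint speeds; "tau": joint torques, N m; "tool_pos": TCP position; "tcp_rot": TCP orientation; "contact_force": force on the tool from outside, world axes, zero at the start; "moment": the same for the moment, N m; "grip_width": finger opening in mm.
Only numpy, scipy, OpenCV 4.12 (cv2) and the standard library are available. Lean on these libraries where they do the work, as an engineer would, in place of code of your own. Each camera call takes 0.05 s, during which the arm holds its last target.

TASK

Press down the yellow tab of the black clip tray so that its flap tips all the way up and stays up, giving access to the trim clips inside, then move clear. Leave the grey tray's flap shut and the green socket standing where it is.

Things in the scene. Friction and masses are not known exactly. Their poses are not given: they have to be found in the camera images.
- black_tab (a point): Yellow press tab of the black tray, 50 mm wide, 42 long, 5 thick, rigid with the flap, on the robot's side of the hinge. The point to press: mid-width on its upper face, 32 mm from the hinge axis (14 mm more tab beyond), 57 mm above the board when shut, 41 mm when fully up; free space below. x along the flap, away from the tab, y along the hinge (level), z out of the flap's top.
- black_flap (a joint): Angle of the black tray's flap (100 x 78 mm): 0 rad shut, 0.5 fully tipped up (hard stop); starts shut or a little ajar. Hinge axis level, 46 mm up; tab slopes up 0.3 rad when shut, down 0.2 at the stop. Stiff hinge: stays where left, takes 4 to 5 N on the tab. The tray, 100 x 80 x 40 mm, is screwed to the red board (z = 0).
- grey_flap (a joint): Angle of the flap of the grey tray, which has the same shape and also a yellow tab and stands beside the black one (left or right varies): 0 rad shut, 0.5 fully up. It starts shut or hardly ajar and must stay so.
- socket_center (a point): Green steel deep socket, 29 mm across, 70 mm high, standing loose and upright between or beyond the trays, over 60 mm from the tabs; the point is its centre, 35 mm above its foot; z along its axis.
Not all that is in view belongs to the job. What is shaped like the part that bears black_tab but blue is not meant.

How it is judged:
By the outcome, as a careful person would: the job done as asked, in the order asked, and still so for the second after the job is handed in, with the robot touching nothing.
It also fails if it takes over 27 s, if anything falls off the work surface, if the arm or the gripper's body presses on something with over 40 N, if the wrist force passes 120 N, or if a joint passes its speed limit or range.

## Working session

There is one attempt and no reset: what is moved stays moved. The work goes in short steps, Python scripts to look and compute and a shell command to move; the robot and the scene stay as the last step left them, time stands still between calls to the robot, and variables do not carry over. Pictures are saved under pics/ and viewed, and the job is handed in when it is done.

```bash
mkdir -p pics; ls; python3 - <<'E'
from plant import bot
import cv2
o=bot.get_obs(); print(o['time'],o['tool_pos'],o['tcp_rot'],o['contact_force'],o['grip_width'],bot.tcp_to_grasp)
for n in('top','side'):
    c=bot.calibration(n); print(n,{k:(v if k!='cam_to_world' else [[round(float(x),3) for x in r] for r in v]) for k,v in c.items()})
    cv2.imwrite(f'pics/{n}0.png',bot.capture(n)[:,:,::-1])
E
```

```text
pics
0.0 [177.73844237 493.56997593 226.07838684] [-3.14013809e+00 -1.77254526e-04  2.79581279e+00] [ 0.45241425 -0.58619645  0.090517  ] 91.7373243431794 18.8
top {'fx': 534.2605157589749, 'fy': 534.2605157589749, 'cx': 317.59970248713006, 'cy': 251.61622158928202, 'k1': 0.05089868463288321, 'cam_to_world': [[-0.014, -0.981, 0.194, 410.302], [-1.0, 0.011, -0.014, -18.298], [0.012, -0.195, -0.981, 1255.601], [0.0, 0.0, 0.0, 1.0]]}
side {'fx': 462.20204103078964, 'fy': 462.20204103078964, 'cx': 311.0558435800424, 'cy': 239.52287755697674, 'k1': -0.08059232668062831, 'cam_to_world': [[-0.842, -0.36, 0.402, 273.829], [-0.54, 0.559, -0.63, 537.125], [0.002, -0.747, -0.665, 661.348], [0.0, 0.0, 0.0, 1.0]]}
```

View pics/top0.png

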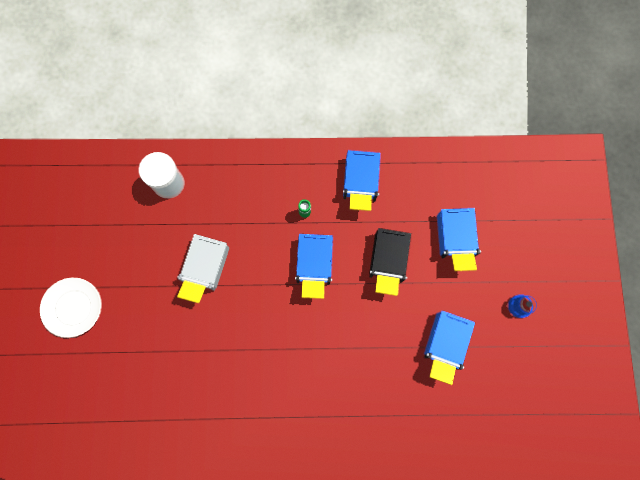

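View pics/side0.png

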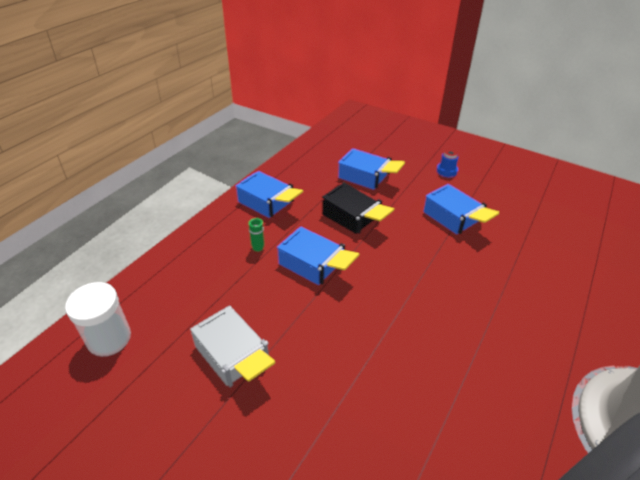

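The top view shows one black tray at (390,254) with its tab at (387,285). The grey tray is at (204,262), and four blue look-alikes sit at (314,260), (362,175), (458,235) and (450,340). The green socket is at (305,208). Only the tray at (390,254) is black, so I'll confirm it in a crop.

```bash
python3 - <<'E'
import cv2,numpy as np
a=cv2.imread('pics/top0.png')[215:315,350:430]; b=cv2.imread('pics/side0.png')[170:250,310:410]
a=cv2.resize(a,None,fx=6,fy=6,interpolation=cv2.INTER_CUBIC)[:, :]; cv2.imwrite('pics/ca.png',a)
b=cv2.resize(b,None,fx=7,fy=7,interpolation=cv2.INTER_CUBIC); cv2.imwrite('pics/cb.png',b)
E
```

```text
(no output)
```

View pics/ca.png

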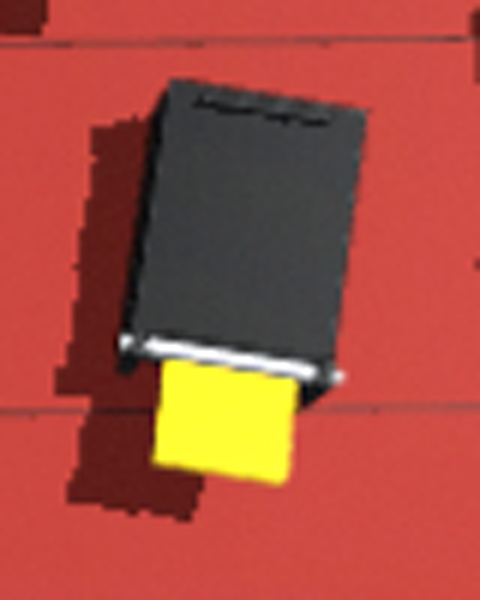

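View pics/cb.png

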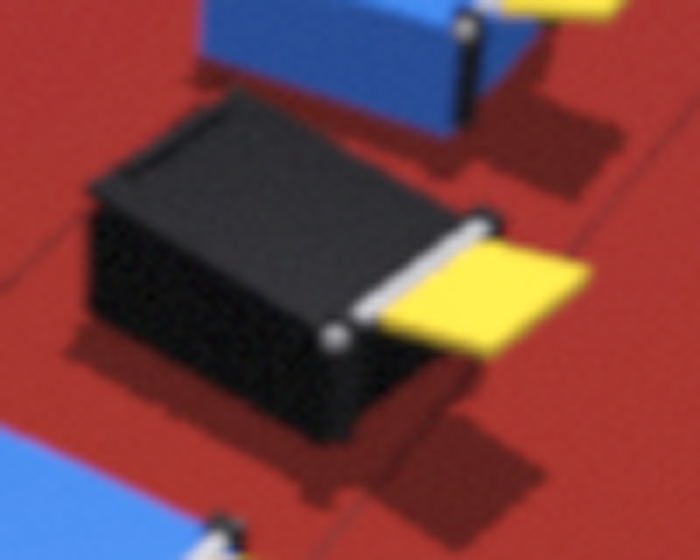

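The crops confirm the black tray: dark flap, yellow tab, hinge ends visible, flap shut or nearly so. Next I'll triangulate the hinge ends and tab corners.

```bash
cat > h.py <<'E'
import numpy as np,cv2
def ray(c,uv):
    K=np.array([[c['fx'],0,c['cx']],[0,c['fy'],c['cy']],[0,0,1]])
    p=cv2.undistortPoints(np.array([[uv]],float),K,np.array([c['k1'],0,0,0,0.]))[0,0]
    T=np.array(c['cam_to_world']); return T[:3,3],T[:3,:3]@np.array([p[0],p[1],1])
def atz(c,uv,z):
    o,d=ray(c,uv); return o+d*(z-o[2])/d[2]
def tri(c1,u1,c2,u2):
    A=np.zeros((3,3));b=np.zeros(3);R=[]
    for c,u in((c1,u1),(c2,u2)):
        o,d=ray(c,u);d=d/np.linalg.norm(d);M=np.eye(3)-np.outer(d,d);A+=M;b+=M@o;R.append((o,M))
    x=np.linalg.solve(A,b); return x,[round(float(np.linalg.norm(M@(x-o))),1) for o,M in R]
E
python3 - <<'E'
from h import *; from plant import bot
t=bot.calibration('top');s=bot.calibration('side')
T=lambda x,y:(350+x/6-.4,215+y/6-.4)
S=lambda x,y:(310+x/7-.4,170+y/7-.4)
P={'ballL':((125,342),(335,337)),'ballR':((337,377),(487,222)),'rootL':((162,362),(383,322)),'rootR':((299,380),(495,238)),'tipL':((154,465),(493,355)),'tipR':((289,485),(592,270))}
for k,(a,b) in P.items():
    x,e=tri(t,T(*a),s,S(*b)); print(k,x.round(1),e,'z46',atz(t,T(*a),46).round(1))
E
```

```text
ballL [ 601.4 -156.7   46.7] [0.5, 0.5] z46 [ 602.  -156.6   46. ]
ballR [ 588.5 -237.1   44.4] [0.7, 0.7] z46 [ 587.6 -237.    46. ]
rootL [ 593.  -170.7   46.9] [1.1, 1.1] z46 [ 594.1 -170.5   46. ]
rootR [ 583.1 -222.6   50.4] [2.9, 2.9] z46 [ 586.6 -222.4   46. ]
tipL [ 553.2 -165.    55.3] [0.4, 0.4] z46 [ 554.7 -166.    46. ]
tipR [ 544.7 -215.    58.3] [0.5, 0.5] z46 [ 546.5 -216.9   46. ]
```

Checks: hinge ends are about 46 mm up and 81 mm apart, and the tab tip is about 46 mm from the hinge at z ≈ 57. All of that fits the description with the flap shut. The hinge midpoint is (595,-197) and the press point is about (564,-192). I'll shut the fingers and go over there high, turning the jaws about +10° so they lie along the hinge.

```bash
python3 -m inch '[2,-3.6,0,0,0,0.5,-1, 4,-7.1,0,0,0,1,-1, 6.4,-11.4,0,0,0,1.5,-1, 8.8,-15.7,0,0,0,2,-1, 10.8,-19.2,0,0,0,2.5,-1]'
python3 -m inch '[2,-3.6,0,0,0,0.5,-1, 4,-7.1,0,0,0,1,-1, 6.4,-11.4,0,0,0,1.5,-1, 8.8,-15.7,0,0,0,2,-1, 10.8,-19.2,0,0,0,2.5,-1]'
python3 -m inch '[2,-3.6,0,0,0,0.5,-1, 4,-7.1,0,0,0,1,-1, 6.4,-11.4,0,0,0,1.5,-1, 8,-14,0,0,0,2,-1, 9.5,-17,0,0,0,2.5,-1]'
```

```text
time: 0.6
tool_pos: [286.1, 299.5, 225.9]
tcp_rot: [-3.14, -0.0, 2.84]
contact_force: [0.5, 0.7, 1.2]
grip_width: 56.3
time: 1.1
tool_pos: [394.8, 105.2, 225.8]
tcp_rot: [-3.139, -0.0, 2.883]
contact_force: [1.1, 1.2, 0.1]
grip_width: 16.3
time: 1.6
tool_pos: [490.1, -66.3, 225.4]
tcp_rot: [-3.14, -0.001, 2.926]
contact_force: [-0.5, 0.1, -0.8]
grip_width: 0.3
```

```bash
python3 -m inch '[2,-3.5,0,0,0,1,-1, 4,-7,0,0,0,2,-1, 6,-10.5,-2,0,0,2.6,-1, 7.3,-12.6,-5,0,0,2.6,-1, 7.3,-12.6,-9,0,0,2.6,-1]'
python3 - <<'E'
from plant import bot
import cv2
o=bot.get_obs(); print(o['tool_pos'].round(1),o['tcp_rot'],o['contact_force'])
for n in('top','side','wrist'):
    cv2.imwrite(f'pics/{n}1.png',bot.capture(n)[:,:,::-1])
a=cv2.imread('pics/side1.png')[110:290,260:500]
cv2.imwrite('pics/s1c.png',cv2.resize(a,None,fx=3.3,fy=3.3,interpolation=cv2.INTER_CUBIC))
E
```

```text
time: 2.1
tool_pos: [565.1, -195.8, 134.9]
tcp_rot: [-3.138, 0.003, 2.969]
contact_force: [0.0, 0.2, -0.6]
grip_width: 0.5
[ 565.1 -195.8  134.9] [-3.13789541e+00  3.03824901e-03  2.96873724e+00] [ 0.04565167  0.18380266 -0.61834013]
```

View pics/s1c.png

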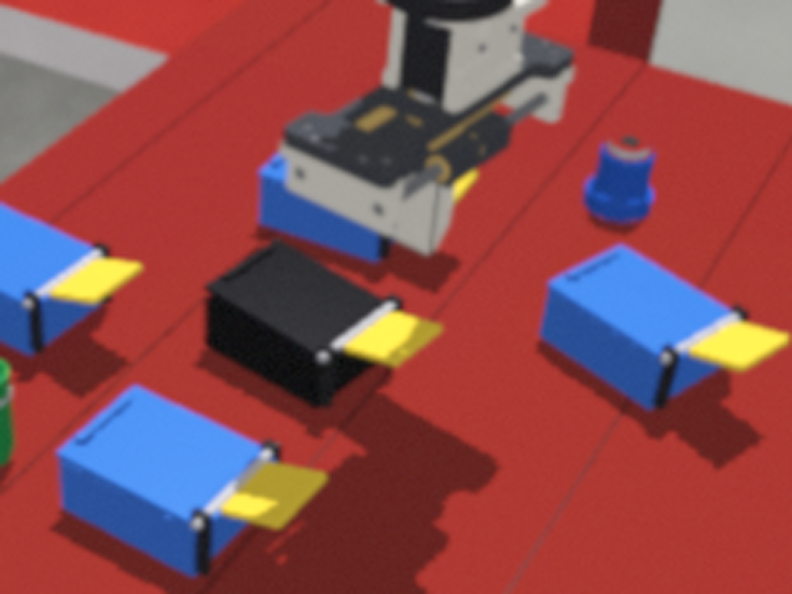

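View pics/wrist1.png

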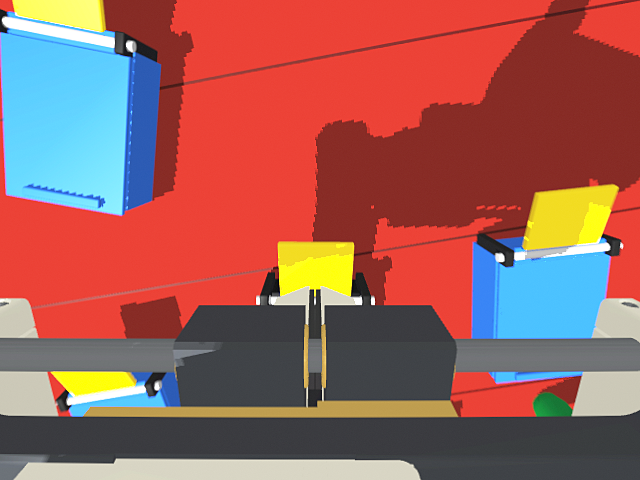

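The wrist view shows the fingers lined up with the black tab (tab centre column ~316), and the hinge ends are level at row 300, so the yaw is right. The side view shows free space. I'll correct x and y by a few mm and descend to just above the tab.

```bash
python3 -m inch '[-0.2,0.4,-1.5,0,0,0.2,-1, -0.2,0.4,-3.5,0,0,0.2,-1, -0.2,0.4,-5.2,0,0,0.2,-1, -0.2,0.4,-6.2,0,0,0.2,-1, -0.2,0.4,-6.5,0,0,0.2,-1]'
python3 - <<'E'
from plant import bot
import cv2
o=bot.get_obs(); print(o['tool_pos'].round(1),o['tcp_rot'],o['contact_force'])
for n in('side','wrist'):
    cv2.imwrite(f'pics/{n}2.png',bot.capture(n)[:,:,::-1])
a=cv2.imread('pics/side2.png')[150:250,300:430]
cv2.imwrite('pics/s2c.png',cv2.resize(a,None,fx=6,fy=6,interpolation=cv2.INTER_CUBIC))
E
```

```text
time: 2.75
tool_pos: [559.7, -187.3, 68.7]
tcp_rot: [-3.142, -0.007, 2.975]
contact_force: [-0.2, 0.1, 0.2]
grip_width: 0.5
[ 559.7 -187.3   68.7] [-3.14154257 -0.00709018  2.97514685] [-0.19780461  0.14314983  0.1895254 ]
```

View pics/s2c.png

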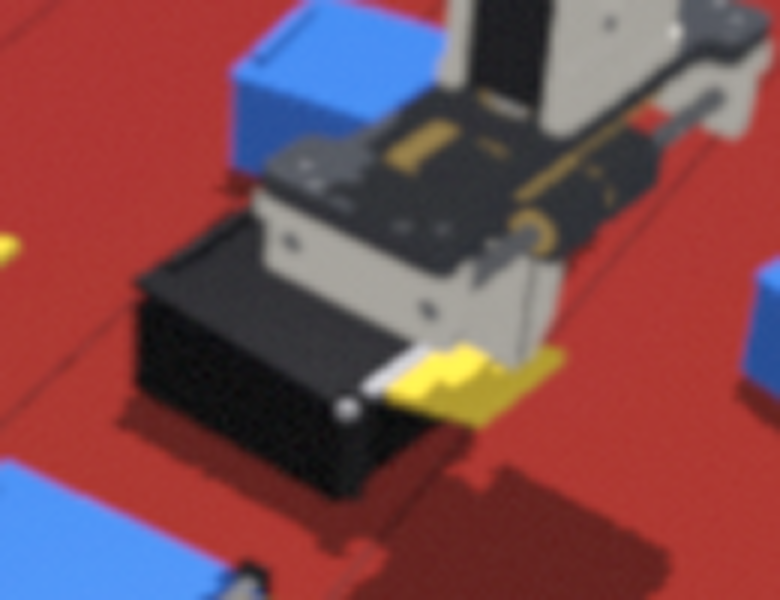

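View pics/wrist2.png

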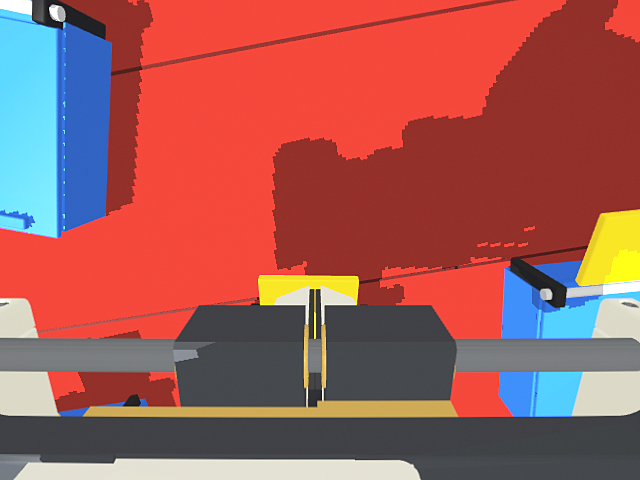

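The fingers are over the tab, about 3–4 mm to the left, and the arm is still settling (559.7,-187.3). I'll correct this and start pressing gently while watching the force.

```bash
python3 -c "
from plant import bot;print(bot.get_obs()['tool_pos'])"
python3 -m inch '[0.2,-0.3,0,0,0,0,-1, 0.3,-0.4,-0.4,0,0,0,-1, 0.3,-0.4,-0.8,0,0,0,-1, 0.3,-0.4,-1.0,0,0,0,-1, 0.3,-0.4,-1.2,0,0,0,-1]'
```

```text
[ 559.83878    -187.54535298   68.92590473]
time: 3.35
tool_pos: [562.6, -191.5, 56.9]
tcp_rot: [-3.141, -0.007, 2.975]
contact_force: [-1.4, -0.3, 4.7]
grip_width: 0.8
```

```bash
python3 -m inch '[0,0,-0.2,0,0,0,-1, 0,0,-0.4,0,0,0,-1, 0,0,-0.6,0,0,0,-1, 0,0,-0.8,0,0,0,-1, 0,0,-0.9,0,0,0,-1]'
python3 -m inch '[0,0,-0.1,0,0,0,-1, 0,0,-0.2,0,0,0,-1, 0,0,-0.3,0,0,0,-1, 0,0,-0.3,0,0,0,-1, 0,0,-0.3,0,0,0,-1]'
```

```text
time: 3.85
tool_pos: [562.3, -191.4, 47.7]
tcp_rot: [-3.142, -0.008, 2.975]
contact_force: [-3.5, 1.2, 6.0]
grip_width: 0.6
time: 4.35
tool_pos: [562.4, -191.5, 44.9]
tcp_rot: [-3.141, -0.008, 2.975]
contact_force: [-2.0, 0.5, 5.1]
grip_width: 0.5
```

```bash
python3 -m inch '[0,0,-0.1,0,0,0,-1, 0,0,-0.2,0,0,0,-1, 0,0,-0.2,0,0,0,-1, 0,0,-0.2,0,0,0,-1, 0,0,-0.2,0,0,0,-1]'
```

```text
time: 4.85
tool_pos: [562.5, -191.5, 43.4]
tcp_rot: [-3.141, -0.007, 2.975]
contact_force: [-3.6, 0.9, 7.6]
grip_width: 0.6
```

```bash
python3 -m inch '[0,0,-0.1,0,0,0,-1, 0,0,-0.2,0,0,0,-1, 0,0,-0.2,0,0,0,-1, 0,0,-0.2,0,0,0,-1, 0,0,-0.2,0,0,0,-1]'
```

```text
time: 5.35
tool_pos: [562.6, -191.6, 43.0]
tcp_rot: [-3.141, -0.006, 2.975]
contact_force: [-6.2, 2.7, 16.3]
grip_width: 0.5
```

The force has risen to 16 N with almost no travel at z = 43, so this is the hard stop (expected ~43 at the finger's inner edge). One more small push to make sure, then I'll look.

```bash
python3 -m inch '[0,0,-0.1,0,0,0,-1, 0,0,-0.2,0,0,0,-1, 0,0,-0.2,0,0,0,-1, 0,0,-0.2,0,0,0,-1, 0,0,-0.2,0,0,0,-1]'
python3 -m inch '[0,0,0.5,0,0,0,-1, 0,0,1.5,0,0,0,-1, -0.5,0.1,4,0,0,0,-1, -2,0.3,7,0,0,0,-1, -5,1,10,0,0,0,-1]'
python3 -m inch '[-3,3,3,0,0,0,-1, -6,6,5,0,0,0,-1, -9,9,6,0,0,0,-1, -12,12,6,0,0,0,-1, -13,13,6,0,0,0,-1]'
python3 -m inch '[-1,4,0,0,0,0,-1, -2,8,0,0,0,0,-1, -3,12,0,0,0,0,-1, -4,15,0,0,0,0,-1, -4,16,0,0,0,0,-1]'
python3 - <<'E'
from plant import bot
import cv2
o=bot.get_obs(); print(o['tool_pos'].round(1),o['contact_force'])
for n in('side','top'):
    cv2.imwrite(f'pics/{n}3.png',bot.capture(n)[:,:,::-1])
a=cv2.imread('pics/side3.png')[160:250,310:410]
cv2.imwrite('pics/s3c.png',cv2.resize(a,None,fx=6,fy=6,interpolation=cv2.INTER_CUBIC))
E
```

```text
time: 5.85
tool_pos: [562.7, -191.5, 42.9]
tcp_rot: [-3.141, -0.005, 2.975]
contact_force: [-7.0, 2.1, 18.1]
grip_width: 0.5
time: 6.35
tool_pos: [513.7, -182.1, 143.8]
tcp_rot: [-3.14, -0.003, 2.975]
contact_force: [-0.7, -0.2, 1.4]
grip_width: 0.4
time: 6.85
tool_pos: [381.4, -49.9, 204.3]
tcp_rot: [-3.141, -0.003, 2.977]
contact_force: [0.0, 0.4, 0.0]
grip_width: 0.5
time: 7.35
tool_pos: [340.9, 112.0, 204.6]
tcp_rot: [-3.141, -0.003, 2.98]
contact_force: [-0.1, -0.7, 0.2]
grip_width: 0.4
[340.9 112.  204.6] [-0.06914036 -0.69207396  0.2260463 ]
```

View pics/s3c.png

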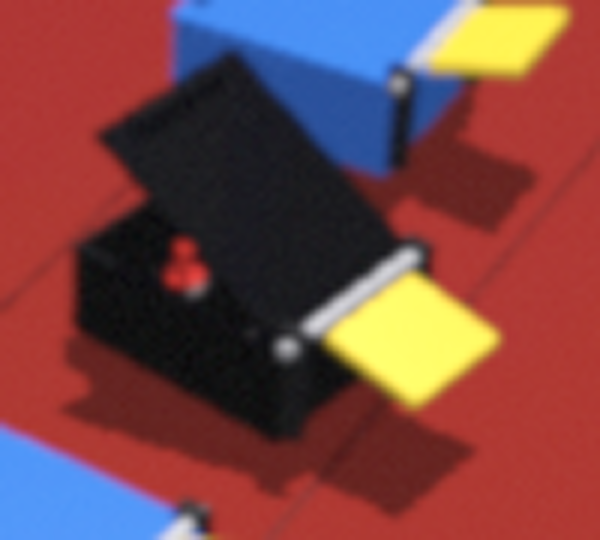

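View pics/top3.png

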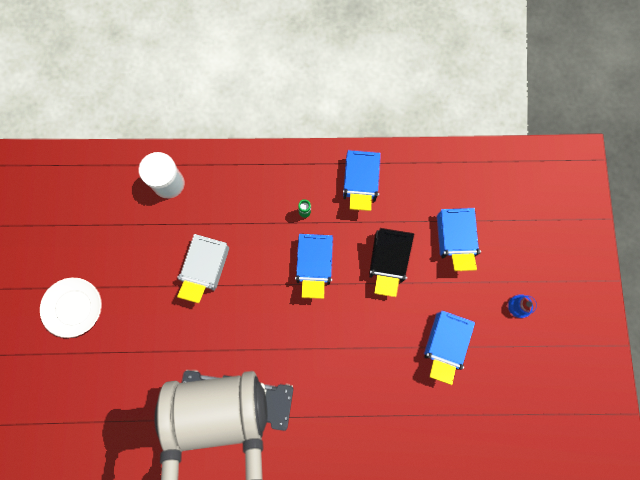

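View pics/side3.png

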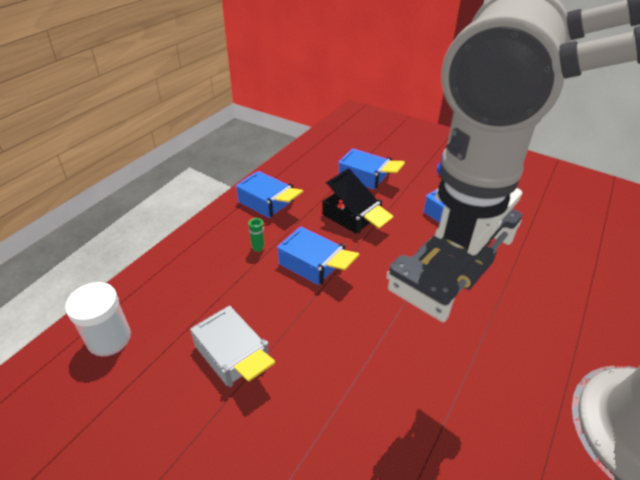

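The flap stands well up, a red clip is visible inside, and the arm is clear. The grey flap and the green socket look unchanged. Now a number for the flap angle.

```bash
python3 - <<'E'
from h import *; from plant import bot
s=bot.calibration('side')
S=lambda x,y:(310+x/6-.4,160+y/6-.4)
n=np.array([13.7,80.4,0])/81.6 # along hinge to L
u=np.array([-.986,.168,0]); H=np.array([594.9,-196.9,46])
# side rays cut with planes across the hinge at +-25 (tab) and +-50 (flap)
for k,p,off in(('tipL',(413,410),25),('tipR',(500,338),-25),('flapL',(98,133),39),('flapR',(235,55),-39)):
    o,d=ray(s,S(*p)); t=(off-(o-H)@n)/(d@n); x=o+d*t-H
    print(k,'r',round(x@u,1),'dz',round(x[2],1),'angle',round(float(np.arctan2(x[2],abs(x@u))),3))
g=lambda f,y0,y1,x0,x1:cv2.imread(f)[y0:y1,x0:x1].astype(int)
for nm,b in(('grey',(300,390,185,280)),('socket',(210,258,240,272))):
    print(nm,np.abs(g('pics/side0.png',*b)-g('pics/side3.png',*b)).mean().round(2))
E
```

```text
tipL r 45.8 dz -11.5 angle -0.247
tipR r 47.6 dz -7.8 angle -0.162
flapL r -90.3 dz 49.3 angle 0.5
flapR r -89.9 dz 45.3 angle 0.467
grey 4.82
socket 3.86
```

The tab is at about −0.20 rad and the flap at about 0.48–0.50, so it is at the stop. The grey and socket picture differences need a noise baseline, so I'll check that before handing in.

```bash
python3 - <<'E'
import cv2,numpy as np
for f,bs in(('side',{'grey':(300,390,185,280),'socket':(210,258,240,272),'cup ctl':(280,360,60,135)}),('top',{'grey':(230,310,170,235),'socket':(195,222,295,316),'cup ctl':(145,205,135,190)})):
    A,B=[cv2.imread(f'pics/{f}{i}.png',0).astype(np.float32) for i in(0,3)]
    for k,(a,b,c,d) in bs.items(): print(f,k,np.abs(A-B)[a:b,c:d].mean().round(2),np.round(cv2.phaseCorrelate(A[a:b,c:d],B[a:b,c:d])[0],2))
E
```

```text
side grey 4.82 [0.06 0.05]
side socket 3.88 [0.   0.07]
side cup ctl 3.97 [ 0.5  -0.04]
top grey 0.77 [-0.01 -0.03]
top socket 0.99 [0.02 0.54]
top cup ctl 0.76 [0.02 0.02]
```

```bash
python3 - <<'E'
from plant import bot
print(bot.get_obs()['time'],bot.get_obs()['dq'].round(3)); print(bot.close_job())
E
```

```text
7.45 [-0.049  0.001  0.004 -0.012  0.002 -0.032]
the job is handed in; nothing more can be done
None
```

The black tray's flap is fully tipped up and stayed up after I moved the arm clear. I pressed the yellow tab down with the shut fingers until it met the hard stop, then handed the job in at 7.45 s. The fingers stopped at z ≈ 43 mm, and the last force reading was about 18 N up with no further travel.

- **Flap:** after backing off, the tab measured about −0.2 rad (corners −0.25 and −0.16) and the flap 0.47–0.50 rad. Both match the fully-up stop within pixel accuracy. A red clip is visible inside the tray.
- **Grey flap and socket:** both look unmoved in the top and side views, with picture differences at about the noise level of an untouched object. One shift estimate on the small socket crop in the top view read 0.5 px. I took that as noise, because the side view showed none and the untouched cup gave a similar stray value.

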